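# Dock the hook box at the tying vise

## Robot

A 7-joint arm with a two-finger parallel gripper is mounted at the origin on the work surface. World frame = base frame: x ahead of the robot, y to its left, z up, the work surface at z = 0. Lengths are in m, angles in rad, forces in N, time in s.
With the tool pointing down it reaches from about 0.4 to 0.875 m from the base axis. Payload 19.3 kg.
Tool frame: the origin (TCP) lies at the very end of the fingers, on their centre line; the grasp point (between the pads) lies 19 mm behind it; z points along the fingers, y is the line along which they close (so a half turn about z gives the same grasp; the last joint's range is limited). The gripper opens to 85 mm and grips with 20 to 120 N. Pads are 22 mm wide; open, the fingers measure 114 mm over their backs; the gripper's body (76 mm by 85 mm) begins 54 mm behind the grasp point. The pads swing forward as they close: fully open they stand 13 mm farther back than shut.
Start: joints at [-0.07, 0.521, -0.036, 1.599, 0.021, 1.021, -0.113], TCP at [0.625, -0, 0.231] pointing down, gripper open.
Joint ranges: [-2.91, 2.91], [-0.3, 2.13], [-1.5, 1.42], [0.17, 2.43], [-1.26, 4.41], [0.16, 1.93], [-2.52, 2.52]. Speed limits (rad/s): [1.89, 1.89, 2.39, 2.39, 3.01, 3.01, 3.01].

## Interface

Orientations are given as a unit quaternion [x, y, z, w].
In Python, from bench import get_obs, snapshot, finish_job gives the robot as it stands. The module is installed in compiled form; this text tells all that it offers.
- The arm moves only by the tool send_rows, never from a script. Its argument "deltas" is a list that holds one entry, the list of rows, each a list of 5 numbers: the shift along the tool's x, y, z in units of 40 mm (1.0 is 40 mm), then the turn about the tool's z in units of 5 degrees (1.0 is 5 degrees), then the finger opening in mm, from 0 to 85.4. In form: [[[x, y, z, twist, jaw], ...]]. A call has 1 to 20 rows; each row is the pose to reach, as a shift and turn from the pose commanded when the call began, along the tool's axes at that moment; what a row does not reach only later rows make up. A row lasts 1/12 s, in which the tool goes at most 41.7 mm and 7.16 degrees, less where a joint would pass 70% of its speed; a pose out of reach is approached as far as the arm can. A call with a gripper value outside its range is refused whole. The fingers move at their own pace and stop on an object; "grip_force" is the grip in N (left out, the last holds). Time passes only in rows, so rows that repeat a pose let the fingers close. It gives the time, the measured TCP pose, the force, the opening and the grip force at its end, in the units of the state.
- get_obs(): the state, without advancing time (a new reading comes with each control period).
- snapshot(name): name is "scene" or "side" or "wrist"; returns a dict with "pixels" (480x640x3 uint8, blue, green, red), "K" (3x3 intrinsics, pixels), "eye" and "attitude" of the camera in the world. Camera axes: x right, y down, z forward; pixel columns grow to the right and rows downward; lengths in m; the calibration is good to about 2 mm. A picture is of the moment at which its call begins. There is no depth.
- finish_job(): hands the job in; it is judged then, once.
The state is a dict: "clock": time; "joints": joint angles; "joint_velocities": joint speeds; "joint_efforts": joint torques, N m; "tcp_pos": TCP position; "ee_rot": TCP orientation; "ft_force": force on the tool from outside, world axes, zero at the start; "torque": the same for the moment, N m; "gripper_width": finger opening in m; "grip_force": force on a finger pad.
Only numpy, scipy, OpenCV 4.12 (cv2) and the standard library are available. Lean on these libraries where they do the work, as an engineer would, in place of code of your own. Each camera call takes 0.05 s, during which the arm holds its last target. There are 200 camera calls.

## Task

On the fly-tying bench, push the flat hook box back along the bench until its long side lies flat against the wooden rail, then slide it along the rail until its end butts against the base of the vise, so that it stays flat against both. Only push it with the fingers: do not lift or tip it, and leave the spools, tin, jar and bottle where they stand.

Things in the scene. Friction and masses are not known exactly. Their poses are not given: they have to be found in the camera images.
- hook_box: The hook box, the only flat oblong box: a closed box of white plastic with small compartments under a clear lid, 70 mm (its x) by 110 mm (its y, the long side) by 28 mm tall, about 0.3 kg, loose. Origin at the centre of its underside. Starts on the robot's side of the rail, between vise and caddy, clear of all three, turned up to 0.3 rad from the rail.
- rail: Dark wooden rail fixed on the bench, 15 mm (its x) by 400 mm (its y, its length) by 20 mm tall. Origin at the centre of its underside; its x axis points across it, away from the robot; its front face lies at x = -7.5 mm in its frame. With the box flat against it, the box's centre lies at x = -42.5 mm in its frame.
- vise: The fly-tying vise, fixed: dark steel base 90 by 90 by 18 mm, thin upright post and slanting jaw head, 170 mm tall. Origin at the centre of the base's underside, axes parallel to the rail's. It stands against the rail's front face at its left or right end (y = +195 or -195 mm in the rail's frame; it varies). The box's end meets the base's side face, 45 mm from its origin.
- caddy: Thread caddy, fixed: a wooden block 90 by 90 by 15 mm carrying three small spools, 53 mm tall in all, against the rail's front face at its other end, away from the vise. Origin at the centre of its underside, axes parallel to the rail's.
- spool_a: Wooden-ended thread spool standing upright, 40 mm across, 45 mm tall. Bystander, in front of the rail. Loose; origin at the centre of its underside.
- spool_b: Wooden-ended thread spool standing upright, 40 mm across, 45 mm tall. Bystander, behind the rail. Loose; origin at the centre of its underside.
- spool_c: Wooden-ended thread spool standing upright, 40 mm across, 45 mm tall. Bystander, behind the rail. Loose; origin at the centre of its underside.
- bead_tin: Round flat closed aluminium tin, 48 mm across, 22 mm tall. Bystander, in front of the rail. Loose; origin at the centre of its underside.
- jar: Clear jar with a screw cap, 48 mm across, 75 mm tall. Bystander, behind the rail. Loose; origin at the centre of its underside.
- cement: Small amber bottle with a black cap, 36 mm across, 65 mm tall. Bystander, behind the rail. Loose; origin at the centre of its underside.
Not all that is in view belongs to the job. What is shaped like the hook_box but turquoise or yellow is not meant.

How it is judged:
By the outcome, as a careful person would: the job done as asked, in the order asked, and still so for the second after the job is handed in, with the robot touching nothing.
It also fails if it takes over 51 s, if anything falls off the work surface, if the arm or the gripper's body presses on something with over 40 N, if the wrist force passes 120 N, or if a joint passes its speed limit or range.

## Working session

There is one attempt and no reset: what is moved stays moved. The work goes in short steps, Python scripts to look and compute and a tool call to move; the robot and the scene stay as the last step left them, time stands still between calls to the robot, and variables do not carry over. Pictures are saved under pics/ and viewed, at most 10 in all, crops included, and the job is handed in when it is done.

Besides the shell and the picture viewer there is one more tool, called after ">>>" by a JSON object that holds its "api" and its "payload". send_rows: Moves the arm, as the interface text tells. Its arguments: {"type":"object","properties":{"deltas":{"type":"array","items":{"type":"array","items":{"type":"array","items":{"type":"number"}}}},"grip_force":{"type":"number"}},"required":["deltas"]}

```bash
mkdir -p pics; cat > h.py <<'E'
import numpy as np, cv2
from bench import get_obs, snapshot, finish_job
from scipy.spatial.transform import Rotation as R
def rot(a):
    a=np.array(a,float)
    return a if a.shape==(3,3) else R.from_quat(a).as_matrix()
def px2w(s,uv,z):
    K=np.array(s["K"]);A=rot(s["attitude"]);e=np.array(s["eye"])
    d=A@np.linalg.inv(K)@np.array([uv[0],uv[1],1.]); t=(z-e[2])/d[2]; return e+t*d
def w2px(s,p):
    K=np.array(s["K"]);A=rot(s["attitude"]);c=A.T@(np.array(p)-np.array(s["eye"])); q=K@c; return q[:2]/q[2]
def save(name,f):
    s=snapshot(name); cv2.imwrite(f,np.array(s["pixels"])); import pickle; pickle.dump(s,open(f[:-3]+"pkl","wb")); return s
E
python3 - <<'E'
from h import *
for n in("scene","side"):
    s=save(n,f"pics/{n}0.png"); print(n,s["eye"],s["attitude"])
o=get_obs();print(o["clock"],o["tcp_pos"],o["ee_rot"],o["gripper_width"],o["ft_force"])
E
```

```text
scene [ 1.11246887 -0.54209194  0.51687179] [ 0.80340525  0.34735431 -0.1906398  -0.44445636]
side [ 0.19148126 -0.76427492  0.6731406 ] [ 0.87125295 -0.1988681   0.09985763 -0.43749084]
0.1 [ 6.24706161e-01 -2.12951089e-05  2.30795990e-01] [ 7.07117372e-01  7.07096009e-01 -3.70179577e-04 -3.46270690e-04] 0.08540545958606012 [-0.05331711 -0.22207291 -0.1986439 ]
```

View pics/scene0.png

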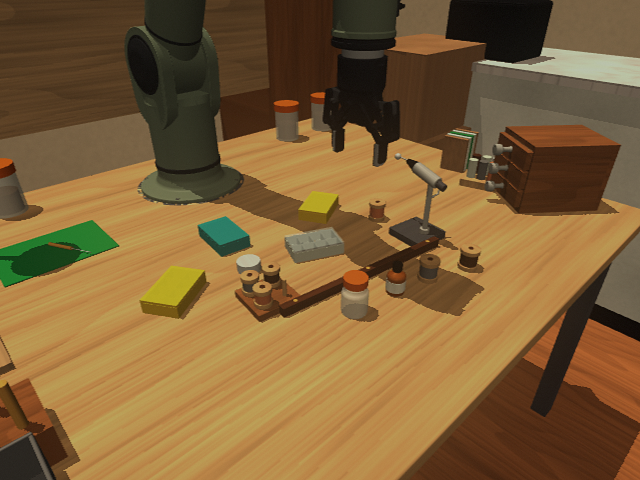

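View pics/side0.png

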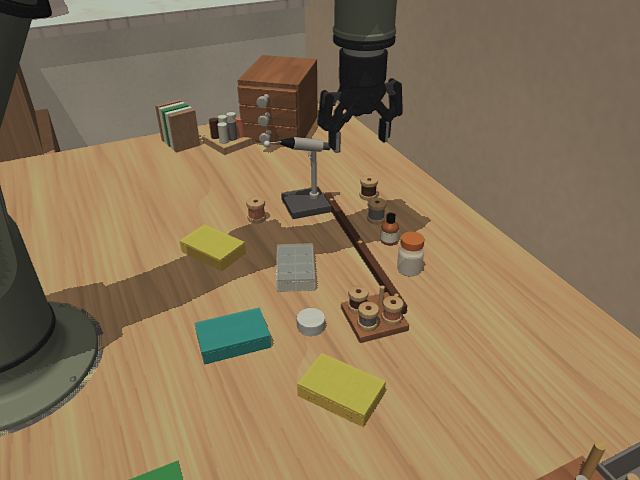

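Candidates, by scene pixel: grey-white compartment box (314,245), turquoise box (223,236), yellow boxes (319,207) and (173,291), and the round tin (248,265). I choose the grey-white box, which is at (296,267) in the side view. The vise is at the far (left, +y) end. Next, one close crop of each view.

```bash
python3 - <<'E'
import cv2
a=cv2.imread("pics/side0.png")[180:345,240:440]; cv2.imwrite("pics/c1.png",cv2.resize(a,(800,660),interpolation=cv2.INTER_CUBIC)[:600])
b=cv2.imread("pics/scene0.png")[190:325,225:455]; cv2.imwrite("pics/c2.png",cv2.resize(b,None,fx=3.4,fy=3.4,interpolation=cv2.INTER_CUBIC))
E
```

```text
(no output)
```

View pics/c1.png

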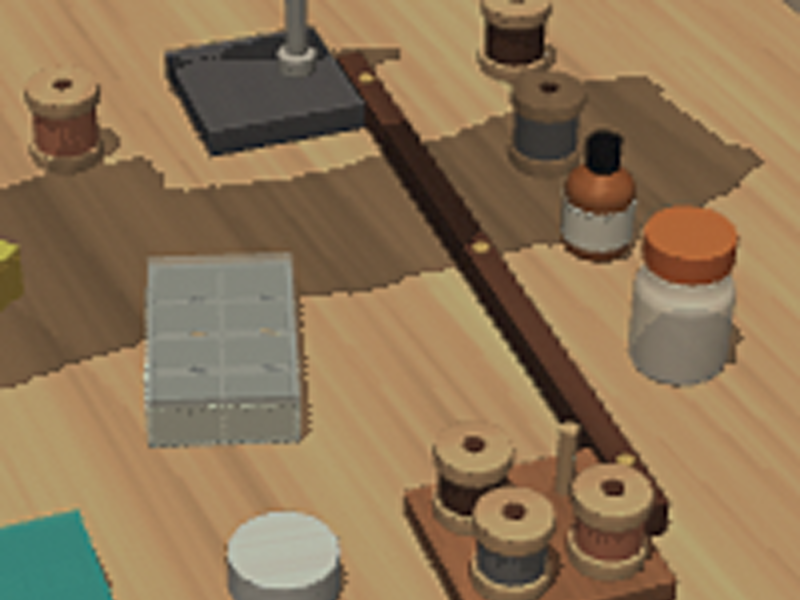

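View pics/c2.png

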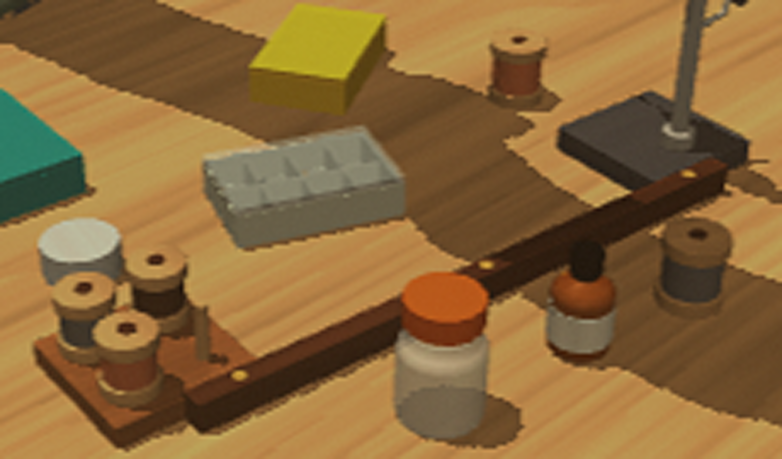

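The side crop shows the white box top at crop corners (149,258), (291,255), (299,402) and (148,403). The vise base top is at (170,55), (213,135), (362,108) and (318,30). The rail's brass screws are at (366,77), (480,247) and (626,460) in the side crop, and at (688,174), (487,266) and (240,376) in the scene crop.

```bash
python3 - <<'E'
from h import *; import pickle
S=pickle.load(open("pics/side0.pkl","rb"));C=pickle.load(open("pics/scene0.pkl","rb"))
def sd(l,z,t):
    P=np.array([px2w(S,(240+u/4,180+v/4),z)[:2] for u,v in l]);print(t,P.round(4).tolist());return P
def sc(l,z,t):
    P=np.array([px2w(C,(225+u/3.4,190+v/3.4),z)[:2] for u,v in l]);print(t,P.round(4).tolist());return P
a=sd([(366,77),(480,247),(626,460)],.02,"rail side");b=sc([(688,174),(487,266),(240,376)],.02,"rail scene")
r=(a+b)/2
d=r[0]-r[2];print("rail ang from y",np.arctan2(-d[0],d[1]),r[1])
sd([(149,258),(291,255),(299,402),(148,403)],.028,"box side")
sc([(203,162),(363,130),(405,178),(237,210)],.028,"box scene")
sd([(170,55),(213,135),(362,108),(318,30)],.018,"vise")
sc([(560,138),(650,93),(748,143)],.018,"vise sc")
sd([(405,495),(660,455)],.015,"caddy"); 
sd([(284,545)],.022,"tin");sd([(62,85)],.045,"spoolA"); sc([(81,240)],.022,"tin");sc([(519,40)],.045,"spoolA")
E
```

```text
rail side [[0.6671, 0.1835], [0.6469, 0.0153], [0.6281, -0.1525]]
rail scene [[0.6684, 0.1889], [0.65, 0.0198], [0.6296, -0.1487]]
rail ang from y -0.11494135733824148 [0.64845154 0.01753408]
box side [[0.4917, 0.0677], [0.5551, 0.0399], [0.5114, -0.0629], [0.4502, -0.0342]]
box scene [[0.4589, -0.0332], [0.4983, 0.0686], [0.559, 0.0455], [0.5162, -0.054]]
vise [[0.5794, 0.2555], [0.5687, 0.1691], [0.6524, 0.1587], [0.6665, 0.2443]]
vise sc [[0.5819, 0.1683], [0.5843, 0.2629], [0.6702, 0.2532]]
caddy [[0.5328, -0.1258], [0.6468, -0.1515]]
tin [[0.4694, -0.1381]]
spoolA [[0.5002, 0.2099]]
tin [[0.4715, -0.1359]]
spoolA [[0.5027, 0.2164]]
```

```bash
python3 - <<'E'
from h import *; import pickle
S=pickle.load(open("pics/side0.pkl","rb"));C=pickle.load(open("pics/scene0.pkl","rb"))
th=.115;n=np.array([np.cos(th),-np.sin(th)]);u=np.array([np.sin(th),np.cos(th)])
f=lambda p:(p[:2].round(3),"n,u",round(p[:2]@n,3),round(p[:2]@u,3))
for t,uv in dict(y1=(181,243),y2=(205,226),y3=(245,244),y4=(218,262),t1=(197,333),t2=(262,311),t3=(270,333)).items(): print(t,f(px2w(S,uv,.03)))
o=get_obs();p=np.array(o["tcp_pos"]);print(f(p))
# target n=.405,u=.066 : shift in tool axes
T=R.from_quat(o["ee_rot"]).as_matrix();w=np.r_[.405*n+.066*u,.10];print(w,(T.T@(w-p))/.04)
E
```

```text
y1 (array([0.324, 0.151]), 'n,u', np.float64(0.304), np.float64(0.187))
y2 (array([0.382, 0.188]), 'n,u', np.float64(0.358), np.float64(0.231))
y3 (array([0.435, 0.094]), 'n,u', np.float64(0.421), np.float64(0.143))
y4 (array([0.371, 0.062]), 'n,u', np.float64(0.361), np.float64(0.104))
t1 (array([ 0.286, -0.102]), 'n,u', np.float64(0.295), np.float64(-0.068))
t2 (array([ 0.397, -0.099]), 'n,u', np.float64(0.406), np.float64(-0.052))
t3 (array([ 0.391, -0.152]), 'n,u', np.float64(0.406), np.float64(-0.107))
(array([ 0.625, -0.   ]), 'n,u', np.float64(0.621), np.float64(0.072))
[0.40989817 0.01909165 0.1       ] [ 0.47777201 -5.36689838  3.27532308]
```

>>> {"api": "send_rows", "payload": {"deltas": [[[0.1, -2, 1, -6, 45], [0.2, -4, 2, -12, 45], [0.24, -5.03, 2.5, -16.68, 45], [0.24, -5.03, 2.5, -16.68, 45], [0.24, -5.03, 2.5, -16.68, 45], [0.24, -5.03, 2.5, -16.68, 45], [0.24, -5.03, 2.5, -16.68, 45], [0.24, -5.03, 2.5, -16.68, 45], [0.24, -5.03, 2.5, -16.68, 45], [0.24, -5.03, 2.5, -16.68, 45], [0.24, -5.03, 2.5, -16.68, 45], [0.24, -5.03, 2.5, -16.68, 45], [0.24, -5.03, 2.5, -16.68, 45], [0.24, -5.03, 2.5, -16.68, 45], [0.24, -5.03, 2.5, -16.68, 45], [0.24, -5.03, 2.5, -16.68, 45]]]}}

```text
clock: 1.43
tcp_pos: [0.4238, 0.0096, 0.1313]
ee_rot: [0.059, 0.998, -0.0, -0.0]
ft_force: [0.1, -0.9, 1.3]
gripper_width: 0.0451
grip_force: 0.0
```

```bash
cat >> h.py <<'E'
th=.115;n=np.array([np.cos(th),-np.sin(th)]);u=np.array([np.sin(th),np.cos(th)])
def st():
    o=get_obs();p=np.array(o["tcp_pos"]);T=R.from_quat(o["ee_rot"]).as_matrix();F=np.array(o["ft_force"])
    print("t",o["clock"],"n,u,z",p[:2]@n,p[:2]@u,p[2],"toolx ang",np.degrees(np.arctan2(T[1,0],T[0,0])),"Fn,Fu,Fz",F[:2]@n,F[:2]@u,F[2],"w",o["gripper_width"],np.round(o["joints"],2))
E
python3 - <<'E'
from h import *
st()
E
```

```text
t 1.4333 n,u,z 0.41988093254462616 0.05818817750838755 0.13129886706190094 toolx ang 173.27084477929188 Fn,Fu,Fz 0.18679860404013612 -0.8366953169287602 1.3225454878615635 w 0.0451030556483822 [ 0.18  0.39 -0.42  2.18  0.27  0.61  1.01]
```

>>> {"api": "send_rows", "payload": {"deltas": [[[0, 0, 0.6, 0, 45], [0, 0, 1.2, 0, 45], [0, 0, 1.8, 0, 45], [0, 0, 2.4, 0, 45], [0, 0, 2.8, 0, 45], [0, 0, 3.0, 0, 45], [0, 0, 3.08, 0, 45], [0, 0, 3.08, 0, 45]]]}}

```text
clock: 2.1
tcp_pos: [0.4237, 0.0098, 0.008]
ee_rot: [0.058, 0.998, -0.0, -0.0]
ft_force: [0.6, -0.6, 0.3]
gripper_width: 0.0456
grip_force: 0.0
```

```bash
python3 - <<'E'
from h import *
st(); save("side","pics/s1.png"); s=cv2.imread("pics/s1.png")[180:345,180:400]; cv2.imwrite("pics/s1c.png",cv2.resize(s,None,fx=3.6,fy=3.6,interpolation=cv2.INTER_CUBIC))
E
```

```text
t 2.1 n,u,z 0.41978624550334853 0.05831120266288016 0.007986208107647275 toolx ang 173.39063307622968 Fn,Fu,Fz 0.6771988149989812 -0.5079435137846481 0.2711757884408361 w 0.04563107233986546 [ 0.01  0.65 -0.22  2.24  0.48  0.3   0.83]
```

View pics/s1c.png

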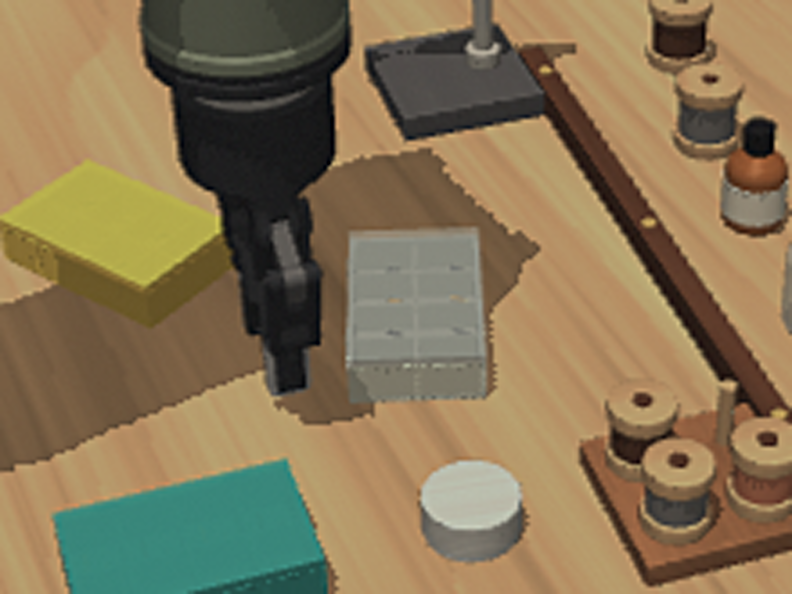

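The fingers stand clear in front of the box, at crop (285,370). The box is at (415,310), and yellow and turquoise are untouched. Pushing towards the rail.

>>> {"api": "send_rows", "payload": {"deltas": [[[-0.15, 0, 0, 0, 45], [-0.3, 0, 0, 0, 45], [-0.45, 0, 0, 0, 45], [-0.6, 0, 0, 0, 45], [-0.75, 0, 0, 0, 45], [-0.9, 0, 0, 0, 45], [-1.05, 0, 0, 0, 45], [-1.2, 0, 0, 0, 45], [-1.35, 0, 0, 0, 45], [-1.5, 0, 0, 0, 45], [-1.65, 0, 0, 0, 45], [-1.8, 0, 0, 0, 45], [-1.95, 0, 0, 0, 45], [-2.1, 0, 0, 0, 45], [-2.25, 0, 0, 0, 45], [-2.4, 0, 0, 0, 45], [-2.55, 0, 0, 0, 45], [-2.7, 0, 0, 0, 45], [-2.85, 0, 0, 0, 45], [-3.0, 0, 0, 0, 45]]]}}

```text
clock: 3.82
tcp_pos: [0.5435, -0.0043, 0.0081]
ee_rot: [0.058, 0.998, 0.0, -0.0]
ft_force: [-1.2, 0.6, -0.7]
gripper_width: 0.045
grip_force: 1.0
```

>>> {"api": "send_rows", "payload": {"deltas": [[[-0.05, 0, 0, 0, 45], [-0.1, 0, 0, 0, 45], [-0.15, 0, 0, 0, 45], [-0.2, 0, 0, 0, 45], [-0.25, 0, 0, 0, 45]]]}}

```text
clock: 4.23
tcp_pos: [0.5529, -0.0053, 0.0081]
ee_rot: [0.058, 0.998, -0.0, -0.0]
ft_force: [-2.8, -0.7, -0.0]
gripper_width: 0.0448
grip_force: 1.2
```

```bash
python3 - <<'E'
from h import *
st(); save("side","pics/s2.png"); s=cv2.imread("pics/s2.png")[150:345,180:440]; cv2.imwrite("pics/s2c.png",cv2.resize(s,None,fx=3,fy=3,interpolation=cv2.INTER_CUBIC))
E
```

```text
t 4.2333 n,u,z 0.5498944479981054 0.05814691859647017 0.00809312529877914 toolx ang 173.40405412025254 Fn,Fu,Fz -2.739246774722039 -0.9711917386334928 -0.007972644301834142 w 0.04475546118101783 [ 0.13  0.76 -0.31  1.91  0.42  0.54  0.98]
```

View pics/s2c.png

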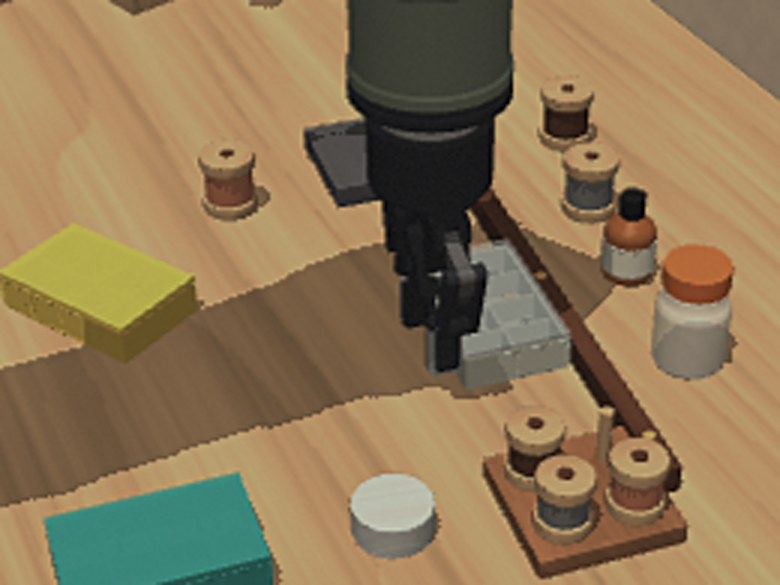

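The box is now square to the rail at crop (510,310), with its rear edge close to the rail. Pressing on until there is contact.

>>> {"api": "send_rows", "payload": {"deltas": [[[-0.04, 0, 0, 0, 45], [-0.08, 0, 0, 0, 45], [-0.12, 0, 0, 0, 45], [-0.16, 0, 0, 0, 45], [-0.16, 0, 0, 0, 45]]]}}

```text
clock: 4.7
tcp_pos: [0.5548, -0.0057, 0.0076]
ee_rot: [0.057, 0.998, -0.001, -0.004]
ft_force: [-31.4, 5.6, 25.3]
gripper_width: 0.0449
grip_force: 16.2
```

>>> {"api": "send_rows", "payload": {"deltas": [[[0.1, 0, 0, 0, 45], [0.5, 0, 0, 0, 45], [1.0, 0, 0, 0, 45], [1.0, 0, -0.7, 0, 45], [1.0, 0, -1.5, 0, 45], [1.0, 0, -2.3, 0, 45], [1.0, 0, -3.0, 0, 45], [1.0, 0, -3.0, 0, 45]]]}}

```text
clock: 5.37
tcp_pos: [0.5223, -0.0014, 0.1331]
ee_rot: [0.058, 0.998, 0.0, 0.004]
ft_force: [1.7, -0.1, 0.4]
gripper_width: 0.0451
grip_force: 0.0
```

```bash
python3 - <<'E'
from h import *; import pickle
st()
S=pickle.load(open("pics/s2.pkl","rb"))
for uv in((462,360),(568,338)):
    p=px2w(S,(180+uv[0]/3,150+uv[1]/3),.028)[:2];print(p@n,p@u)
s=save("scene","pics/s3.png"); s=cv2.imread("pics/s3.png")[170:345,215:475]; cv2.imwrite("pics/s3c.png",cv2.resize(s,None,fx=3,fy=3,interpolation=cv2.INTER_CUBIC))
E
```

```text
t 5.3667 n,u,z 0.5189846492121637 0.05856943138129286 0.13308772032250443 toolx ang 173.37413438540872 Fn,Fu,Fz 1.684658149222131 0.11019488083318546 0.438798381539978 w 0.0451041967578227 [ 0.2   0.52 -0.42  1.95  0.31  0.73  1.06]
0.5581218256495779 0.013062899422179383
0.6278746858172624 0.011945723738227715
```

View pics/s3c.png

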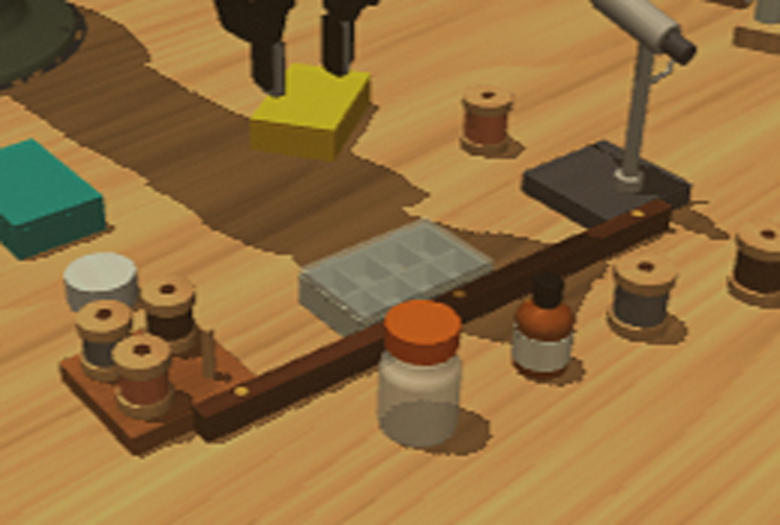

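The box lies along the rail at crop (395,285), with nothing else disturbed. Moving to its right-hand end with the fingers turned 90°.

>>> {"api": "send_rows", "payload": {"deltas": [[[-0.5, -0.5, 0, 3, 24], [-1, -1, 0, 6, 24], [-1.9, -1.94, 0, 12, 24], [-1.9, -1.94, 0, 18, 24], [-1.9, -1.94, 0, 18, 24], [-1.9, -1.94, 0, 18, 24], [-1.9, -1.94, 0, 18, 24], [-1.9, -1.94, 0, 18, 24], [-1.9, -1.94, 0, 18, 24], [-1.9, -1.94, 0, 18, 24], [-1.9, -1.94, 0, 18, 24], [-1.9, -1.94, 0, 18, 24], [-1.9, -1.94, 0, 18, 24], [-1.9, -1.94, 0, 18, 24], [-1.9, -1.94, 0, 18, 24], [-1.9, -1.94, 0, 18, 24], [-1.9, -1.94, 0, 18, 24]]]}}

```text
clock: 6.83
tcp_pos: [0.586, -0.0874, 0.1278]
ee_rot: [0.746, 0.666, -0.0, -0.0]
ft_force: [1.3, -0.2, 0.4]
gripper_width: 0.0241
grip_force: 0.0
```

```bash
python3 - <<'E'
from h import *
st()
E
```

```text
t 6.8333 n,u,z 0.5922008774134112 -0.019626219984303556 0.1278158683149897 toolx ang 83.50650475513059 Fn,Fu,Fz 1.2874001968384567 -0.09061081931556904 0.3910298229012814 w 0.02407214658465442 [ 0.04  0.6   0.01  1.78 -0.01  0.77 -0.06]
```

>>> {"api": "send_rows", "payload": {"deltas": [[[0, 0, 0.6, 0, 24], [0, 0, 1.2, 0, 24], [0, 0, 1.8, 0, 24], [0, 0, 2.4, 0, 24], [0, 0, 2.8, 0, 24], [0, 0, 2.95, 0, 24], [0, 0, 3.0, 0, 24], [0, 0, 3.0, 0, 24]]]}}

```text
clock: 7.5
tcp_pos: [0.5863, -0.0875, 0.0083]
ee_rot: [0.747, 0.665, 0.0, 0.0]
ft_force: [0.6, 0.1, -0.5]
gripper_width: 0.0239
grip_force: 0.0
```

>>> {"api": "send_rows", "payload": {"deltas": [[[0.15, 0, 0, 0, 24], [0.3, 0, 0, 0, 24], [0.45, 0, 0, 0, 24], [0.6, 0, 0, 0, 24], [0.75, 0, 0, 0, 24], [0.9, 0, 0, 0, 24], [1.05, 0, 0, 0, 24], [1.2, 0, 0, 0, 24], [1.35, 0, 0, 0, 24], [1.5, 0, 0, 0, 24]]]}}

```text
clock: 8.33
tcp_pos: [0.5931, -0.0283, 0.0085]
ee_rot: [0.747, 0.665, -0.0, 0.001]
ft_force: [-1.0, -6.3, 4.9]
gripper_width: 0.0243
grip_force: 3.4
```

```bash
python3 - <<'E'
from h import *
st(); save("side","pics/s4.png"); s=cv2.imread("pics/s4.png")[150:345,180:440]; cv2.imwrite("pics/s4c.png",cv2.resize(s,None,fx=3,fy=3,interpolation=cv2.INTER_CUBIC))
E
```

```text
t 8.3333 n,u,z 0.5924624878739605 0.03997412800700334 0.008464177309144637 toolx ang 83.3559607214194 Fn,Fu,Fz -0.305929452451057 -6.379030993925505 4.8926428086700575 w 0.02428853835475544 [-0.06  0.78  0.02  1.82 -0.02  0.54 -0.15]
```

View pics/s4c.png

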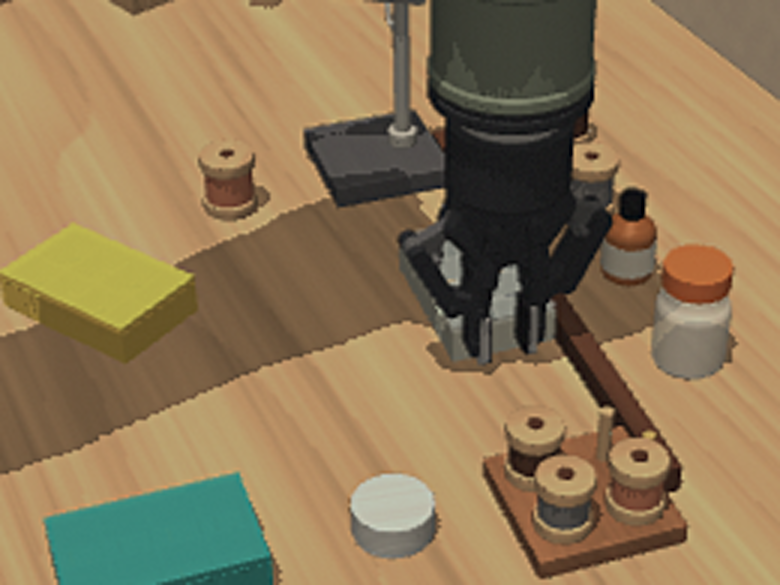

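The box is sliding along the rail, with both fingers on its end at crop (505,330). Next I check the cement bottle and vise head clearances.

```bash
python3 - <<'E'
from h import *; import pickle
S=pickle.load(open("pics/side0.pkl","rb"));C=pickle.load(open("pics/scene0.pkl","rb"))
def q(s,uv,z,t): p=px2w(s,uv,z)[:2];print(t,p@n,p@u)
q(S,(391,216),.065,"cement cap");q(C,(398,264),.065,"cement cap")
q(S,(377,203),.045,"spool");q(S,(412,238),.075,"jar")
for z in(.13,.16):
    q(S,(265,145),z,"head tip S");q(S,(325,145),z,"head back S");q(C,(400,157),z,"tip C");q(C,(443,185),z,"back C")
E
```

```text
cement cap 0.7062707572158649 0.09268687434526489
cement cap 0.7126693666836276 0.10046716734527808
spool 0.7133156234455117 0.17514353063992844
jar 0.7049294254972193 -0.0005766179830518836
head tip S 0.5199062104298825 0.3477935073300159
head back S 0.6424354702569102 0.3052996057511809
tip C 0.45130279926811684 0.3591226281959055
back C 0.6221148368083386 0.31426317536121534
head tip S 0.5065399638746234 0.2878616011451886
head back S 0.6223014037490595 0.24771482118754565
tip C 0.5068267147878485 0.29941433467956186
back C 0.6643931210432017 0.2580335112227884
```

>>> {"api": "send_rows", "payload": {"deltas": [[[0.15, 0, 0, 0, 24], [0.3, 0, 0, 0, 24], [0.45, 0, 0, 0, 24], [0.6, 0, 0, 0, 24], [0.75, 0, 0, 0, 24], [0.9, 0, 0, 0, 24], [1.05, 0, 0, 0, 24], [1.2, 0, 0, 0, 24], [1.35, 0, 0, 0, 24], [1.5, 0, 0, 0, 24], [1.55, 0, 0, 0, 24], [1.6, 0, 0, 0, 24], [1.65, 0, 0, 0, 24], [1.7, 0, 0, 0, 24]]]}}

```text
clock: 9.55
tcp_pos: [0.6009, 0.039, 0.0083]
ee_rot: [0.747, 0.665, -0.0, 0.0]
ft_force: [-2.0, -6.3, 5.3]
gripper_width: 0.0239
grip_force: 3.2
```

>>> {"api": "send_rows", "payload": {"deltas": [[[0.05, 0, 0, 0, 24], [0.1, 0, 0, 0, 24], [0.15, 0, 0, 0, 24]]]}}

```text
clock: 9.8
tcp_pos: [0.6016, 0.0449, 0.0083]
ee_rot: [0.747, 0.665, -0.0, 0.0]
ft_force: [-0.8, -6.3, 5.7]
gripper_width: 0.0241
grip_force: 3.2
```

>>> {"api": "send_rows", "payload": {"deltas": [[[0.04, 0, 0, 0, 24], [0.08, 0, 0, 0, 24], [0.12, 0, 0, 0, 24], [0.16, 0, 0, 0, 24]]]}}

```text
clock: 10.13
tcp_pos: [0.6023, 0.0513, 0.0083]
ee_rot: [0.747, 0.665, -0.0, 0.0]
ft_force: [-0.6, -6.8, 5.4]
gripper_width: 0.0239
grip_force: 3.3
```

>>> {"api": "send_rows", "payload": {"deltas": [[[0.04, 0, 0, 0, 24], [0.08, 0, 0, 0, 24], [0.12, 0, 0, 0, 24], [0.16, 0, 0, 0, 24]]]}}

```text
clock: 10.47
tcp_pos: [0.6027, 0.0547, 0.0083]
ee_rot: [0.747, 0.664, -0.002, 0.001]
ft_force: [-4.5, -27.2, 10.2]
gripper_width: 0.024
grip_force: 13.7
```

Contact with the vise base at 27 N. Backing off, lifting and looking.

>>> {"api": "send_rows", "payload": {"deltas": [[[-0.15, 0, 0, 0, 24], [-0.6, 0, 0, 0, 24], [-1.0, 0, 0, 0, 24], [-1.0, 0, -0.8, 0, 24], [-1.0, 0, -1.6, 0, 24], [-1.0, 0, -2.4, 0, 24], [-1.0, 0, -3.2, 0, 24], [-1.0, -1, -3.2, -3, 24], [-1.0, -2, -3.2, -6, 24], [-1.0, -3, -3.2, -9, 24], [-1.0, -4, -3.2, -12, 24], [-1.0, -4, -3.2, -15, 45], [-1.0, -4, -3.2, -18, 45], [-1.0, -4, -3.2, -18, 45], [-1.0, -4, -3.2, -18, 45], [-1.0, -4, -3.2, -18, 45], [-1.0, -4, -3.2, -18, 45], [-1.0, -4, -3.2, -18, 45]]]}}

```text
clock: 11.97
tcp_pos: [0.4394, 0.0374, 0.1362]
ee_rot: [0.152, 0.988, 0.0, 0.0]
ft_force: [0.6, -0.0, -1.1]
gripper_width: 0.0447
grip_force: 0.0
```

```bash
python3 - <<'E'
from h import *
st()
a=save("side","pics/s5.png"); b=save("scene","pics/s6.png")
A=cv2.resize(cv2.imread("pics/s5.png")[180:270,260:390],None,fx=6,fy=6,interpolation=cv2.INTER_CUBIC)[:330]
A=cv2.imread("pics/s5.png")[180:260,260:390]; B=cv2.imread("pics/s6.png")[205:285,330:460]
f=lambda x:cv2.resize(x,None,fx=3.7,fy=3.7,interpolation=cv2.INTER_CUBIC)
cv2.imwrite("pics/s56.png",np.vstack([f(A),f(B)]))
E
```

```text
t 11.9667 n,u,z 0.4322034075486424 0.08760257952483134 0.1361571444723742 toolx ang 162.54924203063777 Fn,Fu,Fz 0.5570069270210894 0.04262111058058441 -1.064369532714156 w 0.04468283100816791 [ 0.05  0.4  -0.34  2.14  0.22  0.63  0.83]
```

View pics/s56.png

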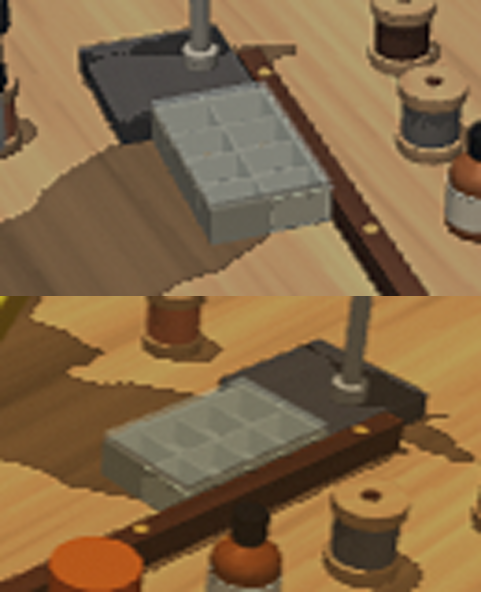

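The box sits flush: its end is on the vise base (top pane 150–260,90) and its long side is on the rail (300,150). I'll finish with one gentle confirming press towards the rail.

>>> {"api": "send_rows", "payload": {"deltas": [[[0, 0, 0, 0, 45], [0, 0, 0, 0, 45], [0, 0, 0, 0, 45]]]}}

```text
clock: 12.32
tcp_pos: [0.4394, 0.0373, 0.1361]
ee_rot: [0.156, 0.988, -0.0, -0.0]
ft_force: [0.1, -0.3, 0.2]
gripper_width: 0.0449
grip_force: 0.0
```

```bash
python3 - <<'E'
from h import *
st()
E
```

```text
t 12.3167 n,u,z 0.43226722462597 0.08745173001464686 0.13609956529150075 toolx ang 162.02237524618243 Fn,Fu,Fz 0.08462334142844531 -0.26994380946596497 0.18628702833530783 w 0.04491700119839293 [ 0.05  0.4  -0.33  2.14  0.22  0.63  0.82]
```

>>> {"api": "send_rows", "payload": {"deltas": [[[-0.7, 0.8, 0, -1, 45], [-1.4, 1.7, 0, -2, 45], [-1.99, 2.51, 0, -2.28, 45], [-1.99, 2.51, 0, -2.28, 45], [-1.99, 2.51, 0.7, -2.28, 45], [-1.99, 2.51, 1.4, -2.28, 45], [-1.99, 2.51, 2.1, -2.28, 45], [-1.99, 2.51, 2.8, -2.28, 45], [-1.99, 2.51, 3.1, -2.28, 45], [-1.99, 2.51, 3.2, -2.28, 45], [-1.99, 2.51, 3.2, -2.28, 45]]]}}

```text
clock: 13.23
tcp_pos: [0.5457, 0.1085, 0.0079]
ee_rot: [0.056, 0.998, -0.0, -0.0]
ft_force: [0.2, 0.3, 0.7]
gripper_width: 0.0451
grip_force: 0.0
```

```bash
python3 - <<'E'
from h import *
st()
E
```

```text
t 13.2333 n,u,z 0.5296626074611461 0.1704500010601397 0.007867392775138524 toolx ang 173.5525990396035 Fn,Fu,Fz 0.16219150572325697 0.3166924310957978 0.7277706608560633 w 0.04512304044919994 [-0.1   0.76 -0.28  1.91  0.38  0.53  0.82]
```

>>> {"api": "send_rows", "payload": {"deltas": [[[-0.15, 0, 0, 0, 45], [-0.3, 0, 0, 0, 45], [-0.4, 0, 0, 0, 45], [-0.45, 0, 0, 0, 45], [-0.5, 0, 0, 0, 45], [-0.53, 0, 0, 0, 45]]]}}

```text
clock: 13.73
tcp_pos: [0.5674, 0.1059, 0.0084]
ee_rot: [0.056, 0.998, 0.0, 0.0]
ft_force: [-0.2, -0.5, 0.9]
gripper_width: 0.0451
grip_force: 0.1
```

>>> {"api": "send_rows", "payload": {"deltas": [[[-0.03, 0, 0, 0, 45], [-0.06, 0, 0, 0, 45], [-0.06, 0, 0, 0, 45]]]}}

```text
clock: 13.98
tcp_pos: [0.5676, 0.1057, 0.008]
ee_rot: [0.056, 0.998, -0.001, -0.002]
ft_force: [-12.4, 0.7, 9.8]
gripper_width: 0.0451
grip_force: 6.1
```

```bash
python3 - <<'E'
from h import *
st()
E
```

```text
t 13.9833 n,u,z 0.5516854417107657 0.17013236435859191 0.007958209615465655 toolx ang 173.57863838406212 Fn,Fu,Fz -12.406173063364454 -0.7495607497601499 9.832024156861104 w 0.045118692353098115 [-0.08  0.78 -0.29  1.85  0.38  0.57  0.85]
```

It's solid at the same depth as before, so the box was already flush. Retreating.

>>> {"api": "send_rows", "payload": {"deltas": [[[0.1, 0, 0, 0, 45], [0.4, 0, 0, 0, 45], [0.8, 0, 0, 0, 45], [0.8, 0, -0.8, 0, 45], [0.8, 0, -1.6, 0, 45], [0.8, 0, -2.4, 0, 45], [1.5, -1, -3.0, 0, 45], [2.2, -2, -3.0, 0, 45], [2.2, -2.5, -3.0, 0, 45], [2.2, -2.5, -3.0, 0, 45]]]}}

```text
clock: 14.82
tcp_pos: [0.4678, 0.0099, 0.1286]
ee_rot: [0.059, 0.998, -0.002, -0.001]
ft_force: [2.0, -1.1, 1.3]
gripper_width: 0.0449
grip_force: 0.0
```

```bash
python3 - <<'E'
from h import *
save("side","pics/s7.png")
A=cv2.imread("pics/s7.png")[130:345,180:440]; cv2.imwrite("pics/s7c.png",cv2.resize(A,None,fx=2.7,fy=2.7,interpolation=cv2.INTER_CUBIC))
E
```

```text
(no output)
```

View pics/s7c.png

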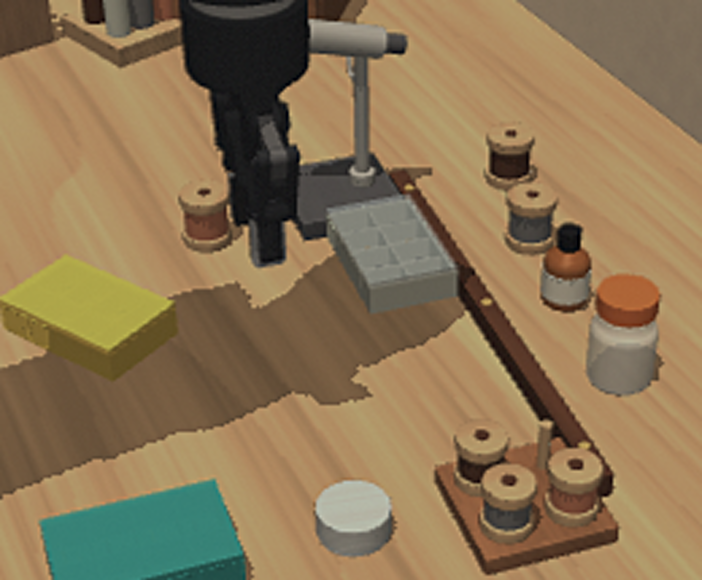

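The box is at crop (393,250), flush to both the vise base and the rail. All bystanders are in place and the gripper is clear.

```bash
python3 -c "
from bench import finish_job
print(finish_job())"
```

```text
the job is handed in; nothing more can be done
None
```

The hook box lies flat against the rail with its end butted on the vise base, nothing else was moved, and the job was handed in at about 15 s (no verdict was returned).

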